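# Open the photometer's sprung chamber lid

## Robot

A 6-joint arm with a two-finger parallel gripper is mounted at the origin on the work surface. World frame = base frame: x ahead of the robot, y to its left, z up, the work surface at z = 0. Lengths are in m, angles in rad, forces in N, time in s.
With the tool pointing down it reaches from about 0.4 to 0.825 m from the base axis. Payload 7 kg.
Tool frame: the origin (TCP) lies at the centre of the arm's flange, where the gripper is bolted on; the fingertips stand 178 mm ahead of it and the grasp point (between the pads) lies 159 mm ahead of it; z points along the fingers, y is the direction in which the jaws open and shut (so a half turn about z gives the same grasp; the last joint's range is limited). The gripper opens to 88 mm and grips with 3 to 60 N. Pads are 19 mm wide; open, the fingers measure 130 mm over their backs; the gripper's body (78 mm by 193 mm) begins 47 mm behind the grasp point.
Start: joints at [1.55, 0.359, 0.012, 0, -1.224, -0.288], TCP at [0.205, 0.643, 0.405] pointing down, gripper open.
Joint ranges: [-3.07, 3.07], [-1.43, 2.12], [-1.02, 1.25], [-3.03, 1.67], [-3.05, -0], [-3.03, 3.03]. Speed limits (rad/s): [2.39, 2.39, 3.01, 3.14, 3.14, 3.14].

## Interface

Orientations are given as [roll, pitch, yaw] about the fixed x, y, z axes, in that order (R = Rz(yaw) Ry(pitch) Rx(roll)).
In Python, from station import arm gives the robot as it stands.
- The arm moves only by the shell command python3 -m handwheel 'ROWS' [OPENING] [FORCE]. ROWS is JSON, a list of rows, each a list of 4 numbers: the shift along the world's x, y, z in cm, then the turn about the world's z in rad. In form: [[dx, dy, dz, yaw], ...]. A call has 1 to 20 rows; each row shifts and turns the commanded pose from where the row before left it; what a row does not reach is not made up. A row lasts 1/10 s, in which the tool goes at most 50 mm and 8.59 degrees, less where a joint would pass 70% of its speed; a pose out of reach is approached as far as the arm can. A call is refused whole if a number of a shift passes 5 or a number of a turn 0.15, either way. A call with a gripper value outside its range is refused whole. OPENING is the closure, from 0 (fully open) to 1 (shut), set as the call begins (- or left out, the last holds). The fingers move at their own pace and stop on an object; FORCE is the grip in N (left out, the last holds). Time passes only in rows, so rows that do not move let the fingers close. It gives the time, the measured TCP pose, the force and the opening at its end, in the units of the state.
- arm.get_state(): the state, without advancing time (a new reading comes with each control period).
- arm.grab_frame(name): name is "scene" or "top" or "wrist"; returns a dict with "image" (400x640x3 uint8, red, green, blue), "depth" (400x640 float32, m along the optical axis (not along the pixel's ray), 0 where there is no reading), "vfov" (degrees; the focal length in pixels is half the picture's height over the tangent of half this angle, whatever the lens; pixels are square), "cx", "cy" (the principal point, pixels), "rvec" (rotation vector, rad) and "tvec" (3), from world to camera coordinates, as OpenCV has them. Camera axes: x right, y down, z forward; pixel columns grow to the right and rows downward; lengths in m; the calibration is good to about 2 mm. A picture is of the moment at which its call begins.
- arm.job_done(): hands the job in, once; it reports no verdict.
The state is a dict: "t": time; "q": joint angles; "qd": joint speeds; "joint_efforts": joint torques, N m; "eef_pos": TCP position; "ee_rot": TCP orientation; "force": force on the tool from outside, world axes, zero at the start; "moment": the same for the moment, N m; "width": finger opening in m.
Only numpy, scipy, OpenCV 4.12 (cv2) and the standard library are available. Lean on these libraries where they do the work, as an engineer would, in place of code of your own. Each camera call takes 0.05 s, during which the arm holds its last target.

## Task

The bench photometer's chamber lid is latched shut. Press the release tab in front of the lid with the fingertips so that the lid springs up, take the fingers off the tab, then push the lid back until it is fully open against its stop, and move clear. This is touch only: do not lift or carry anything, and leave the cuvette in the chamber and the things standing around the photometer where they are.

Things in the scene. Friction and masses are not known exactly. Their poses are not given: they have to be found in the camera images.
- photometer: white bench instrument, fixed, 260 mm deep (its x), 240 mm wide (y), flat top at 100 mm. Origin: centre of its underside; x points from its front (tab side) to its back (hinge side), z up; turned up to 0.5 rad. Lid in the middle of the top over a chamber 50 mm deep; before it a white latch block (x -70 to -46 mm, 40 mm wide, top at 117 mm), then the release tab. Screen, keypad at left: unused.
- tab_top (a point): centre of the top face of the release tab: a ribbed grey pad 30 mm deep (along the photometer's x) by 40 mm wide, proud of the flat top, its top 117 mm above the bench, 90 mm in front of the photometer's origin. It moves straight down.
- tab (a joint): how far the release tab is pressed down, m: 0 up, 0.007 fully down. A spring returns it; it takes about 1.5 N to start and 5 N to press fully. The steel latch hook draws back with it and frees the lid after about 4 to 5 mm.
- lid (a joint): opening angle of the lid, rad: 0 latched shut, 1.85 fully open at its stop (leaning back a little past upright). When freed, a spring lifts it to about 0.95 and no farther; beyond that it must be pushed (about 1 N at its edge), and its stiff hinge holds it wherever it is left. The latch cannot be forced.
- lid_hinge (a point): middle of the lid's hinge line, which runs along the photometer's y at the back of the lid, 75 mm behind the photometer's origin and 104 mm above the bench.
- lid_edge (a point): middle of the lid's free front edge, 110 mm from the hinge (halfway through the thickness). The lid is a flat grey plate 110 mm deep, 116 mm wide and 8 mm thick, with no handle; its front edge swings up and back, away from the tab.
- cuvette: clear square cuvette, 12.5 by 12.5 by 44 mm, standing loosely in a well in the chamber under the lid, its top 6 mm below the flat top of the photometer; not to be moved. Origin: centre of its underside.
- tube_rack: white test-tube rack with four capped tubes, 110 by 70 mm, 111 mm high over the caps, loose on the bench beside the photometer; bystander. Origin: centre of its underside.
- pot_a: wide sample pot, 54 mm across, 60 mm high, loose beside the photometer; bystander. Origin: centre of its underside.
- pot_b: slim sample pot, 42 mm across, 75 mm high, loose beside the photometer; bystander. Origin: centre of its underside.
- pen_box: small cardboard box, 50 by 120 mm, 30 mm high, loose beside the photometer; bystander. Origin: centre of its underside.

How it is judged:
On the way, in this order (a step that is already met when the one before it is completed fails the run):
1. the release tab is pressed, the lid still shut (value of joint tab above 0.002 m and value of joint lid below 0.15 rad).
2. the lid has sprung up part-way and the fingers have left the tab (value of joint lid between 0.7 and 1.3 rad and value of joint tab below 0.002 m), for 0.1 s.
At the end, for the whole second after the job is handed in: The lid stands at rest, open to at least 1.7 rad of its 1.85 rad, the tab is up again, the cuvette is within 10 mm and each bystander within 20 mm of where it stood (value of joint lid above 1.7 rad and velocity of joint lid below 0.05 rad/s and value of joint tab below 0.002 m and distance of cuvette from where it was at the start of the episode below 0.01 m and distance of each of tube_rack, pen_box, pot_a, pot_b from where it was at the start of the episode below 0.02 m); the robot touches nothing.
It fails at once if the cuvette is lifted or shifted by more than 10 mm (distance of cuvette from where it was at the start of the episode above 0.01 m).
It fails at once if a bystander is lifted, carried or shifted by more than 20 mm, or knocked over (distance of any of tube_rack, pen_box, pot_a, pot_b from where it was at the start of the episode above 0.02 m or angle between any of tube_rack, pen_box, pot_a, pot_b's own z axis and vertical above 0.5 rad).
It also fails if it takes over 40 s, if anything falls off the work surface, if the arm or the gripper's body presses on something with over 40 N, if the wrist force passes 120 N, or if a joint passes its speed limit or range.

## Working session

There is one attempt and no reset: what is moved stays moved. The work goes in short steps, Python scripts to look and compute and a shell command to move; the robot and the scene stay as the last step left them, time stands still between calls to the robot, and variables do not carry over. Pictures are saved under pics/ and viewed, and the job is handed in when it is done.

```bash
mkdir -p pics; ls; cat > h.py <<'E'
import numpy as np,cv2
from station import arm
def grab(n,f):
    d=arm.grab_frame(n); cv2.imwrite(f'pics/{f}.png',cv2.cvtColor(d['image'],cv2.COLOR_RGB2BGR)); np.savez(f'{f}.npz',**d); return d
def world(d):
    D=np.asarray(d['depth'],float); h,w=D.shape; f=h/2/np.tan(np.radians(float(d['vfov']))/2)
    v,u=np.mgrid[:h,:w]; P=np.stack([(u-d['cx'])/f*D,(v-d['cy'])/f*D,D],-1)
    R=cv2.Rodrigues(np.asarray(d['rvec'],float))[0]; W=(P-np.asarray(d['tvec']).ravel())@R
    W[D==0]=np.nan; return W
E
python3 - <<'E'
from h import *
s=arm.get_state(); print(s)
for n in('scene','top'):
    d=grab(n,n+'0'); print(n,d['vfov'],d['rvec'],d['tvec'])
E
```

```text
pics
{'t': 0.0, 'q': array([ 1.55008633e+00,  3.59367464e-01,  1.10833174e-02, -3.56201057e-04,
       -1.22413052e+00, -2.88120936e-01]), 'qd': array([-9.33212747e-05, -6.89334432e-04,  2.48038053e-04,  1.65400460e-04,
       -4.14599367e-04,  3.02248748e-04]), 'joint_efforts': array([ 9.08765778e-04, -5.82712841e+01,  2.93042529e+01,  6.99683368e+00,
        6.95352210e-03, -1.65289262e-04]), 'eef_pos': array([0.2050901 , 0.64288117, 0.40374458]), 'ee_rot': array([ 3.13994586e+00, -1.38846542e-04, -3.08952114e-01]), 'force': array([-0.04583534, -0.94483388,  0.46380078]), 'moment': array([-0.02094636, -0.05445207, -0.04457891]), 'width': 0.08783132198767822}
scene 56.31164177202108 [ 1.89563404  1.83394975 -0.58735589] [-0.05902327 -0.40293538  1.23571744]
top 48.32809225130224 [ 2.125326   -2.16563083  0.14398841] [0.07144746 0.57288417 1.19347807]
```

View pics/scene0.png

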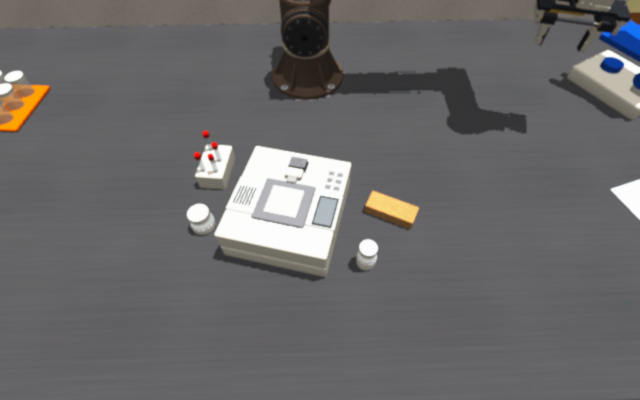

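View pics/top0.png

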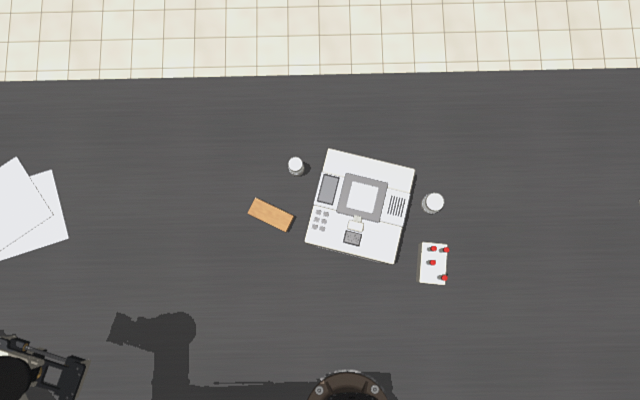

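The scene view shows the photometer ahead of the base, its tab at about (297,163) on the robot's side. In the top view the tab is at about (353,239), the lid at about (362,197), and the rack (433,263), pots (296,166) and (433,203) and box (270,214) stand around it.

```bash
python3 - <<'E'
from h import *
d=np.load('top0.npz'); W=world(d)
z=W[...,2]
m=((z>0.09)&(z<0.108)).astype(np.uint8)
n,l,st,c=cv2.connectedComponentsWithStats(m); i=1+np.argmax(st[1:,4]); 
P=W[l==i][:,:2]; r=cv2.minAreaRect((P*1000).astype(np.float32)); print('top rect',r, np.median(z[l==i]))
b=cv2.boxPoints(r)/1000; print(b)
# yaw: x axis from front to back
c0=np.array(r[0])/1000
im=d['image']; 
sub=cv2.resize(im[130:300,230:470],None,fx=3,fy=3,interpolation=cv2.INTER_NEAREST); cv2.imwrite('pics/crop.png',sub[...,::-1])
for u,v in[(353,239),(362,197),(345,232),(361,236),(359,245),(344,243),(296,166),(433,203),(433,263),(270,214)]: print((u,v),W[v,u].round(4))
for th in np.radians([r[2],r[2]-90]): 
    e=np.array([np.cos(th),np.sin(th)]); print(th,c0-0.09*e,c0+0.075*e)
E
```

```text
top rect ((556.6099853515625, -42.98481750488281), (240.71315002441406, 261.02374267578125), 74.88072204589844) 0.10010112332153132
[[ 0.39922327 -0.12513392]
 [ 0.6512117  -0.19321655]
 [ 0.7139967   0.03916427]
 [ 0.4620083   0.10724692]]
(353, 239) [ 0.4663 -0.0209  0.1175]
(362, 197) [ 0.5764 -0.0484  0.1064]
(345, 232) [ 0.4857 -0.0016  0.1023]
(361, 236) [ 0.4748 -0.0433  0.098 ]
(359, 245) [ 0.4514 -0.0371  0.1012]
(344, 243) [0.4573 0.0016 0.1003]
(296, 166) [0.6702 0.1258 0.0738]
(433, 203) [ 0.5634 -0.2452  0.0582]
(433, 263) [ 0.4017 -0.2249  0.1064]
(270, 214) [0.545  0.2023 0.0302]
1.3069151459716322 [ 0.53313534 -0.12986946] [0.57617219 0.02941905]
-0.2638811808232644 [ 0.46972534 -0.01951018] [ 0.62901385 -0.06254702]
```

View pics/crop.png

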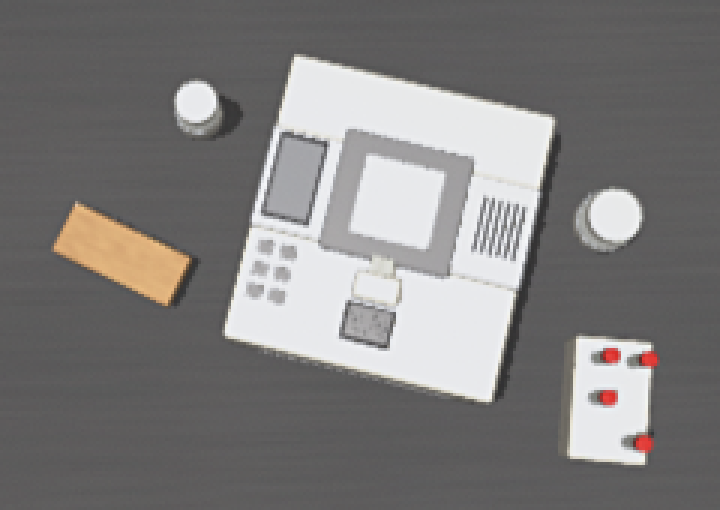

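```bash
python3 -m handwheel '[[1.55,-3.9,0,0.045],[1.55,-3.9,0,0],[1.55,-3.9,0,0],[1.55,-3.9,0,0],[1.55,-3.9,0,0],[1.55,-3.9,0,0],[1.55,-3.9,0,0],[1.55,-3.9,0,0],[1.55,-3.9,0,0],[1.55,-3.9,0,0],[1.55,-3.9,0,0],[1.55,-3.9,0,0],[1.55,-3.9,0,0],[1.55,-3.9,0,0],[1.55,-3.9,0,0],[1.55,-3.9,0,0],[1.55,-3.8,0,0],[0,0,0,0],[0,0,0,0]]' 1 20
python3 - <<'E'
from h import *
s=arm.get_state(); print(s['eef_pos'],s['ee_rot'],s['force'],s['width'])
for n in('scene','wrist'): grab(n,n+'1')
d=np.load('wrist1.npz'); W=world(d); z=W[...,2]
o=np.array([.5566,-.043]); e=np.array([np.cos(-.264),np.sin(-.264)]); p=np.array([-e[1],e[0]])
L=W[...,:2]-o; lx=L@e; ly=L@p
m=(z>.112)&(z<.122)&(lx>-.12)&(lx<-.072)&(abs(ly)<.04)
print(m.sum(), W[m].mean(0) if m.any() else '', lx[m].min(),lx[m].max(),ly[m].min(),ly[m].max())
im=cv2.imread('pics/scene1.png'); cv2.imwrite('pics/c1.png',cv2.resize(im[60:300,160:440],None,fx=2.5,fy=2.5))
E
```

```text
t: 2.0
eef_pos: [0.4686, -0.02, 0.4041]
ee_rot: [3.141, 0.001, -0.267]
force: [0.6, 1.0, -0.8]
width: 0.0005
[ 0.4686067  -0.01996298  0.40414266] [ 3.14105694e+00  1.07233969e-03 -2.66807339e-01] [ 0.60389204  1.04349846 -0.82643699] 0.0004943021005003283
1771 [ 0.47280237 -0.02075486  0.11603568] -0.10197649338124379 -0.07257831329377673 -0.0203737373041922 0.019590073545050723
```

View pics/c1.png

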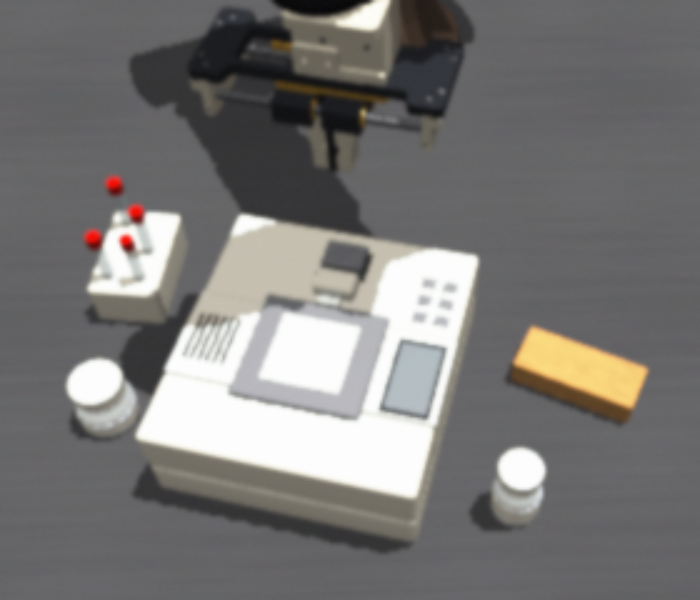

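View pics/wrist1.png

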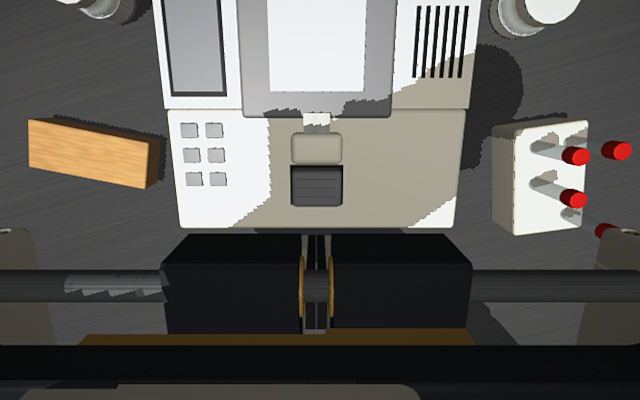

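Wrist view: the dark tab is at about (317,185) with the latch block behind it at (317,148). The tool is lined up with both, and the tab measured by the wrist camera agrees to 3 mm.

```bash
python3 - <<'E'
from h import *
d=np.load('wrist1.npz'); R=cv2.Rodrigues(d['rvec'])[0]; print(-R.T@d['tvec'].ravel())
E
python3 -m handwheel '[[0,0,-2,0],[0,0,-3,0],[0,0,-3,0],[0,0,-2,0],[0,0,-0.4,0],[0,0,0,0]]'
```

```text
[ 0.53875697 -0.0383001   0.38438649]
t: 2.7
eef_pos: [0.4686, -0.018, 0.3007]
ee_rot: [3.141, 0.001, -0.262]
force: [-0.7, 0.7, 0.3]
width: 0.0006
```

```bash
python3 -m handwheel '[[0,0,-0.3,0],[0,0,-0.3,0],[0,0,-0.2,0],[0,0,-0.1,0],[0,0,0,0]]'
```

```text
t: 3.2
eef_pos: [0.469, -0.0188, 0.2921]
ee_rot: [-3.141, -0.001, -0.264]
force: [0.1, 1.9, 2.8]
width: 0.0006
```

```bash
python3 -m handwheel '[[0,0,-0.1,0],[0,0,-0.1,0],[0,0,-0.1,0],[0,0,-0.1,0],[0,0,0,0],[0,0,0,0],[0,0,0,0]]'
python3 - <<'E'
from h import *
grab('scene','scene2')
im=cv2.imread('pics/scene2.png'); cv2.imwrite('pics/c2.png',cv2.resize(im[60:300,160:440],None,fx=2.5,fy=2.5))
E
```

```text
t: 3.9
eef_pos: [0.469, -0.0188, 0.2879]
ee_rot: [-3.141, -0.001, -0.264]
force: [2.5, 3.7, 5.0]
width: 0.0004
```

View pics/c2.png

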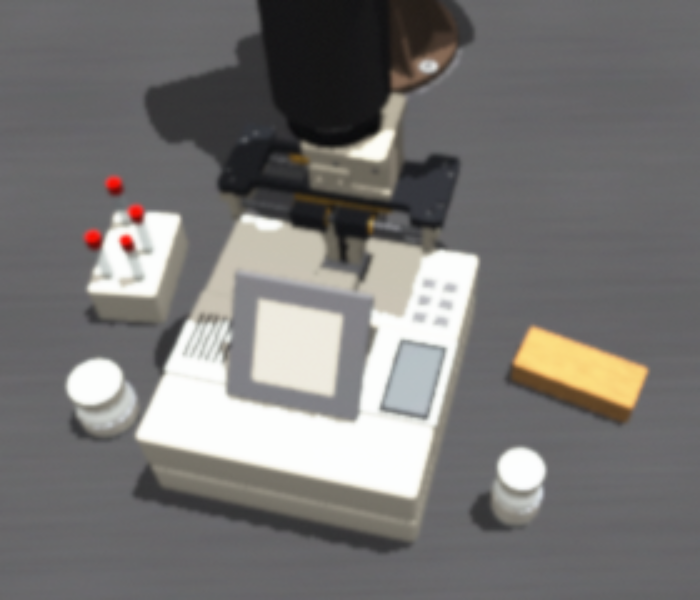

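The lid has sprung up; its free edge is at about (305,283) in the crop. I'll lift off the tab and confirm the lid angle.

```bash
python3 -m handwheel '[[0,0,1,0],[0,0,2,0],[0,0,2,0],[0,0,2.2,0],[0,0,0,0],[0,0,0,0],[0,0,0,0]]'
cat > lid.py <<'E'
from h import *
import sys
s=arm.get_state(); o=np.array([.5566,-.043]); e=np.array([np.cos(-.264),np.sin(-.264)]); p=np.array([-e[1],e[0]])
print('t',s['t'],'tcp local',(s['eef_pos'][:2]-o)@e,(s['eef_pos'][:2]-o)@p,'tip z',s['eef_pos'][2]-.178,'F',s['force'].round(1))
f=sys.argv[1]
for n in('top','scene'):
    d=grab(n,n+f); W=world(d); L=W[...,:2]-o; lx=L@e; ly=L@p; z=W[...,2]
    m=(abs(ly)<.056)&(abs(ly)>.034)&(lx>-.04)&(lx<.13)&(z>.125)&(z<.225)
    if m.sum()<20: print(n,'few',m.sum()); continue
    i=np.argmax(np.where(m,z,0)); print(n,m.sum(),'highest',lx.flat[i],ly.flat[i],z.flat[i])
    A=np.c_[lx[m]-.075,z[m]-.104]; v=np.linalg.svd(A-A.mean(0))[2][0]; v=v*np.sign(v[1]); print('  lid angle ~',np.arctan2(v[1],-v[0]))
im=cv2.imread(f'pics/scene{f}.png'); cv2.imwrite(f'pics/c{f}.png',cv2.resize(im[60:300,160:440],None,fx=2.5,fy=2.5))
E
python3 lid.py 3
```

```text
t: 4.65
eef_pos: [0.4678, -0.0193, 0.3588]
ee_rot: [3.14, 0.002, -0.264]
force: [-0.3, 0.3, 0.2]
width: 0.0002
t 4.65 tcp local -0.0918614100679473 -0.0003168679688748475 tip z 0.180779039092752 F [-0.3  0.3  0.2]
top 179 highest 0.012342874771841858 0.035740377167863914 0.1973445756777214
  lid angle ~ 0.9182822094078894
scene 882 highest 0.01548676262881203 -0.04421322966078728 0.19644516170379062
  lid angle ~ 0.9356728584856527
```

View pics/c3.png

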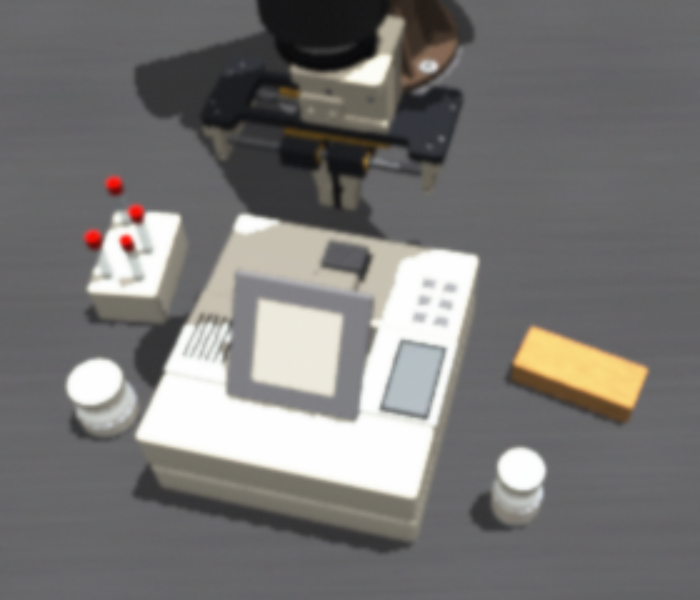

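Lid at about 0.93 rad with the tab free, and the tab's dark top is visible at about (346,257). Next I push the lid along the photometer's x.

```bash
python3 -m handwheel '[[1.93,-0.52,-0.3,0],[2.9,-0.78,-0.2,0],[1.93,-0.52,0,0],[0.97,-0.26,0,0],[0.97,-0.26,0,0],[0.97,-0.26,0,0],[0.97,-0.26,0,0],[0.97,-0.26,0,0],[0.97,-0.26,0,0],[0.97,-0.26,0,0],[0,0,0,0],[0,0,0,0]]'
python3 lid.py 4
```

```text
t: 5.95
eef_pos: [0.6043, -0.0554, 0.3543]
ee_rot: [3.142, 0.0, -0.264]
force: [0.4, -0.5, 0.1]
width: -0.0001
t 5.95 tcp local 0.04933017363216072 0.0004450032325031645 tip z 0.17628952220277722 F [ 0.4 -0.5  0.1]
top few 1
scene 696 highest 0.06795263421339877 0.03941332575882602 0.21710416506719554
  lid angle ~ 1.4568257699779066
```

View pics/c4.png

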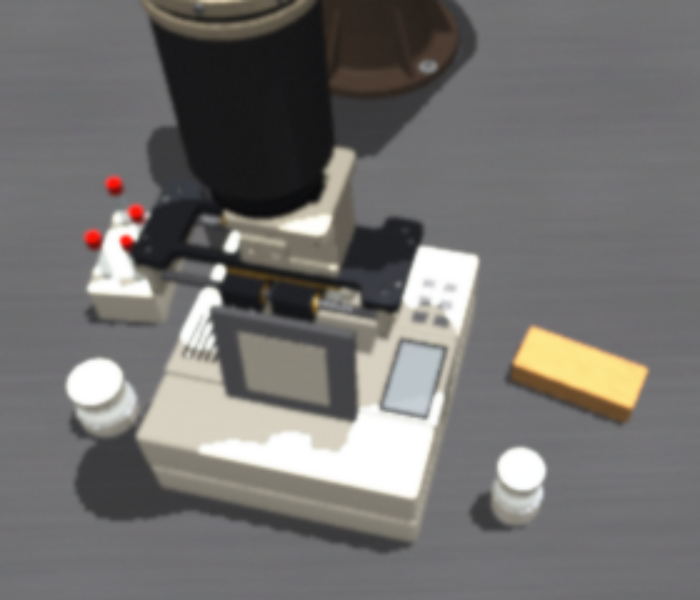

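The lid is at about 1.46 rad and following the fingers. I'll continue in smaller steps and watch the force.

```bash
python3 -m handwheel '[[0.48,-0.13,0.2,0],[0.48,-0.13,0.2,0],[0.48,-0.13,0.2,0],[0.48,-0.13,0,0],[0.48,-0.13,0,0],[0.48,-0.13,0,0],[0.2,-0.05,0,0],[0,0,0,0]]'
python3 lid.py 5
```

```text
t: 6.85
eef_pos: [0.6353, -0.0638, 0.3604]
ee_rot: [3.141, -0.0, -0.264]
force: [-0.6, 0.0, -0.1]
width: 0.0005
t 6.85 tcp local 0.08142577972413258 0.0004857549567566526 tip z 0.18244237744628727 F [-0.6  0.  -0.1]
top 64 highest 0.09526953084354776 -0.054709920255482956 0.21158240218950797
  lid angle ~ 2.0755094249007113
scene 448 highest 0.10026330279278857 -0.04503248848009759 0.2150458024639366
  lid angle ~ 1.949081928246082
```

```bash
python3 -m handwheel '[[0.2,-0.05,0,0],[0.2,-0.05,0,0],[0,0,0,0]]'; python3 -m handwheel '[[0.1,-0.03,0,0],[0,0,0,0]]'
```

```text
t: 7.25
eef_pos: [0.6392, -0.0647, 0.3607]
ee_rot: [3.142, -0.0, -0.264]
force: [-0.6, 0.0, -0.4]
width: 0.0008
t: 7.45
eef_pos: [0.6399, -0.0649, 0.3607]
ee_rot: [-3.142, 0.0, -0.264]
force: [-0.8, 0.1, -0.5]
width: 0.0007
```

```bash
python3 -m handwheel '[[0.2,-0.05,0,0],[0.1,-0.03,0,0],[0,0,0,0]]'; python3 -m handwheel '[[0.2,-0.05,0,0],[0,0,0,0]]'; python3 lid.py 6
```

```text
t: 7.75
eef_pos: [0.6411, -0.0652, 0.3606]
ee_rot: [3.141, 0.005, -0.264]
force: [-10.5, 5.4, 8.5]
width: 0.0002
t: 7.95
eef_pos: [0.6419, -0.0654, 0.3605]
ee_rot: [3.141, 0.008, -0.264]
force: [-19.4, 9.2, 12.3]
width: 0.0005
t 7.95 tcp local 0.08819256498857247 0.0006089683121457536 tip z 0.1824935379816766 F [-19.4   9.2  12.3]
top 95 highest 0.10550251820752359 -0.054891457871027144 0.21139467924920538
  lid angle ~ 2.02643619236499
scene 396 highest 0.10719226647287042 -0.05055043179849125 0.21326300984388727
  lid angle ~ 2.015115630592804
```

View pics/c6.png

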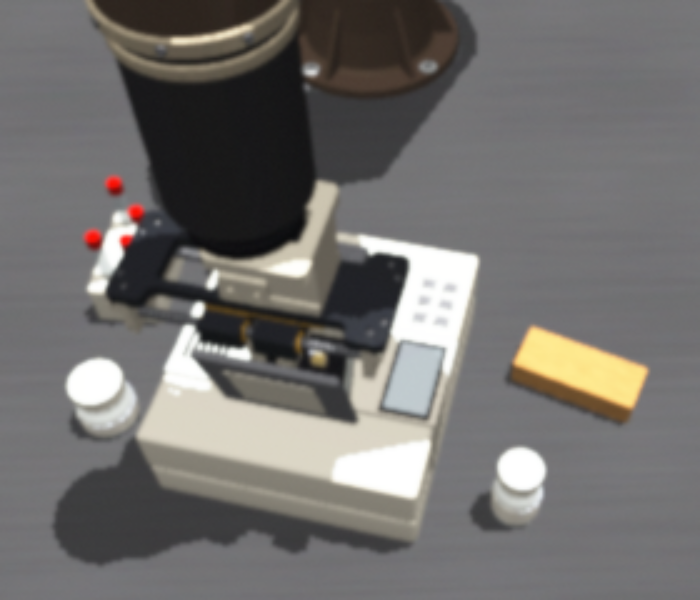

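At the stop: the force has risen sharply to about 20 N. I'll back off along -x and then rise.

```bash
python3 -m handwheel '[[-0.48,0.13,0,0],[-0.97,0.26,0,0],[-1.93,0.52,0,0],[-2.9,0.78,0.5,0],[-2.9,0.78,1,0],[-2.9,0.78,3,0],[-2.9,0.78,4,0],[-2,0.5,4,0],[0,0,4,0],[0,0,0,0],[0,0,0,0],[0,0,0,0]]'; python3 lid.py 7
python3 - <<'E'
from h import *
a=world(np.load('top0.npz')); b=world(np.load('top7.npz'))
for n,(u,v) in dict(pot_b=(296,166),pot_a=(433,203),rack=(433,263),box=(270,214)).items():
    s=np.s_[v-22:v+23,u-22:u+23]
    for W in(a,b):
        w=W[s].reshape(-1,3); w=w[(w[:,2]>.02)&(w[:,2]<.115)]; print(n,len(w),np.median(w,0).round(3))
E
```

```text
t: 9.25
eef_pos: [0.4749, -0.021, 0.5248]
ee_rot: [3.141, 0.001, -0.264]
force: [0.4, 0.4, -0.3]
width: 0.0004
t 9.25 tcp local -0.08464094414173566 -0.00010721619623611655 tip z 0.34684279925237743 F [ 0.4  0.4 -0.3]
top 172 highest 0.10121020527932004 0.04316016900941846 0.2124246041356048
  lid angle ~ 1.8785808636643924
scene 401 highest 0.10577676448481632 -0.035606014481780954 0.21297076184960673
  lid angle ~ 2.0222563954334145
pot_b 227 [0.67  0.127 0.073]
pot_b 223 [0.67  0.128 0.073]
pot_a 347 [ 0.565 -0.243  0.058]
pot_a 117 [ 0.563 -0.26   0.06 ]
rack 1155 [ 0.401 -0.232  0.05 ]
rack 1156 [ 0.401 -0.233  0.05 ]
box 771 [0.543 0.202 0.03 ]
box 184 [0.568 0.241 0.029]
```

View pics/c7.png

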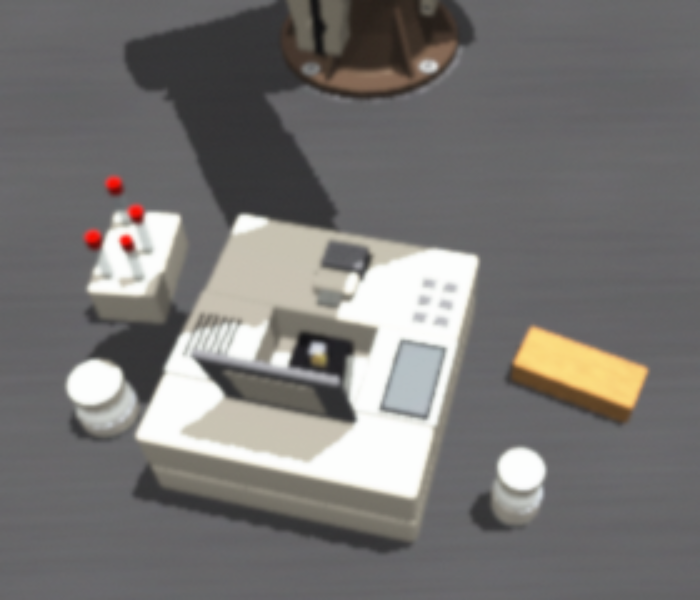

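View pics/top7.png

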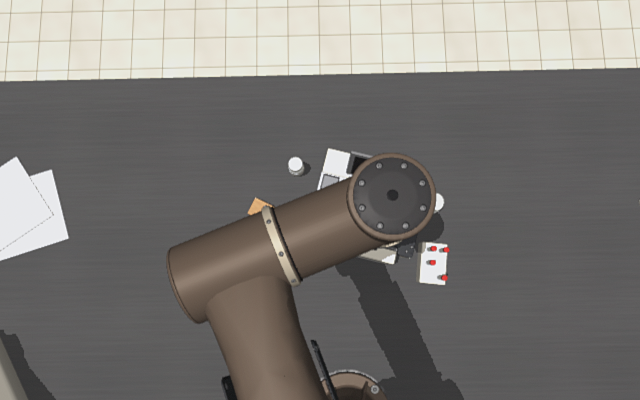

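Lid stays open with its edge at x ≈ +0.10 m, z ≈ 0.212 m, which matches 1.85 rad. In the scene view the tab at (346,257) is up, the cuvette at (318,352) is standing in its well, and the bystanders sit on the same pixels as before. The arm is clear, so I'm handing in.

```bash
python3 -c "
from station import arm
arm.job_done()"
```

```text
the job is handed in; nothing more can be done
```

I pressed the release tab with the closed fingertips until the lid sprang up, then took the fingers off it. I then pushed the lid back to its stop, backed away and handed the job in at about 9.3 s. No verdict was reported.

- **Tab:** It took about 5 N to press. With the fingers lifted off, the lid measured about 0.93 rad and the tab looked up again.
- **Lid:** The force rose to about 25 N when the lid met its stop. After I backed away, the lid's edge stood about 0.10 m behind the photometer's origin and 0.212 m above the bench, which matches about 1.85 rad.
- **Lid angle disagreement:** My plane fit for the angle gave 1.88 rad from the top camera and 2.02 rad from the scene camera. Both are past the 1.85 rad stop, so I relied on the edge position instead.
- **Cuvette and bystanders:** In the last scene picture the cuvette stands in its well. The rack and pot_b measured within about 1 mm of their starting positions.
- **Check that failed:** The arm hid the pen box and pot_a from the top camera, so their numbers there were not usable. In the scene view both look unmoved, but that was only by eye.
- **Arm:** At hand-in the fingertips were about 0.35 m up, and the force reading was near zero.

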